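# Snap the split clip onto the drive spindle with the fork tool

## Robot

A 7-joint arm with a two-finger parallel gripper is mounted at the origin on a cart in front of the work surface, level with it; the furniture and walls round the work are solid. World frame = base frame: x ahead of the robot, y to its left, z up, the work surface at z = 0. Lengths are in mm, angles in rad, forces in N, time in s.
With the tool pointing down it reaches from about 400 to 875 mm from the base axis. Payload 6.5 kg.
Tool frame: the origin (TCP) lies at the very end of the fingers, on their centre line; the grasp point (between the pads) lies 19 mm behind it (grasp_offset is the distance from the TCP to the grasp point, in mm); z points along the fingers, y is the line along which they close (so a half turn about z gives the same grasp; the last joint's range is limited). The gripper opens to 85 mm and grips with 20 to 120 N. Pads are 22 mm wide; open, the fingers measure 114 mm over their backs; the gripper's body (76 mm by 85 mm) begins 54 mm behind the grasp point. The pads swing forward as they close: fully open they stand 13 mm farther back than shut.
Start: joints at [-1.216, 0.536, -0.004, 1.538, 0.003, 1.067, -0.071], TCP at [265.514, 593.29, 231.29] pointing down, gripper open.
Joint ranges: [-2.7, 2.7], [-0.37, 2.16], [-1.27, 1.26], [0.24, 2.4], [-1.31, 4.45], [0.19, 1.91], [-2.76, 2.76]. Speed limits (rad/s): [2.39, 2.39, 3.14, 3.14, 3.14, 3.14, 3.14].

## Interface

Orientations are given as [roll, pitch, yaw] about the fixed x, y, z axes, in that order (R = Rz(yaw) Ry(pitch) Rx(roll)).
In Python, from rig import read_state, grab_frame, camera_info, job_done, grasp_offset gives the robot as it stands. The module is installed in compiled form; this text tells all that it offers.
- The arm moves only by the tool arm_command, never from a script. Its argument "rows" is a list that holds one entry, the list of rows, each a list of 7 numbers: the shift along the tool's x, y, z in m, then the turn, a rotation vector about the tool's x, y, z in degrees, then the opening, from 0 (shut) to 1 (fully open). In form: [[[dx, dy, dz, rx, ry, rz, grip], ...]]. A call has 1 to 20 rows; each row shifts and turns the commanded pose from where the row before left it, along the tool's axes as they then stand; what a row does not reach is not made up. A row lasts 1/10 s, in which the tool goes at most 50 mm and 8.59 degrees, less where a joint would pass 70% of its speed; a pose out of reach is approached as far as the arm can. A call is refused whole if a number of a shift passes 0.05 or a number of a turn 8.59, either way. A call with a gripper value outside its range is refused whole. The fingers move at their own pace and stop on an object; "newtons" is the grip in N (left out, the last holds). Time passes only in rows, so rows that do not move let the fingers close. It gives the time, the measured TCP pose, the force, the opening and the grip force at its end, in the units of the state.
- read_state(): the state, without advancing time (a new reading comes with each control period).
- grab_frame(name): name is "scene" or "top" or "wrist"; returns (picture, depth): 420x560x3 uint8, blue, green, red; 420x560 float32, mm along the optical axis (not along the pixel's ray), 0 where there is no reading.
- camera_info(name): a dict with "camera_matrix" (3x3 intrinsics, pixels), "k1" (the pictures are not rectified: a ray, as slopes to the right and down, at radius r is drawn at 1 + k1 r^2 times it, then the intrinsics apply), "xyz" and "attitude" of the camera in the world; the wrist camera has in their place "mount" (4x4, takes a point from camera to tool coordinates, whose origin is the TCP and whose axes are the flange's). Camera axes: x right, y up, looking along -z (the intrinsics and any distortion apply to the point x, -y, -z); pixel columns grow to the right and rows downward; lengths in mm; the calibration is good to about 2 mm. A picture is of the moment at which its call begins: read the wrist's pose just before it. camera_info takes no time and is no camera call.
- job_done(): hands the job in; it is judged then, once.
The state is a dict: "t": time; "joint_positions": joint angles; "qd": joint speeds; "effort": joint torques, N m; "position": TCP position; "orientation": TCP orientation; "contact_force": force on the tool from outside, world axes, zero at the start; "ft_torque": the same for the moment, N m; "width": opening from 0.0 (shut) to 1.0 (fully open); "grasp_force": force on a finger pad.
Only numpy, scipy, OpenCV 4.12 (cv2) and the standard library are available. Lean on these libraries where they do the work, as an engineer would, in place of code of your own. Each camera call takes 0.05 s, during which the arm holds its last target. There are 200 camera calls.

## Task

Take the fork tool from its cradle and with it, not the fingers, push the split clip sideways into the groove of the spindle until it snaps in, then keep the fork pressed on the clip for a second with 5 to 10 N to be sure it is home; plate and spindle slide back some way to a stop before the clip goes on, and more than 16 N bends the clip. Then lay the fork tool back in its cradle the way it lay, and leave the small bottle, the rubber stopper and the beaker standing where they are.

Things in the scene. Friction and masses are not known exactly. Their poses are not given: they have to be found in the camera images.
- clip: Dark steel split clip (E shape) lying flat on the drive's plate, 41 mm wide, 6 thick. Origin: bore centre, underside; x out of its mouth, z up. Bore 22 mm. Two sprung round-ended jaws end 12.5 mm ahead of the origin, 15 mm apart. Starts with its mouth towards the spindle within 0.25 rad, 29 to 69 mm from it, up to 9 mm to the side. Its back is straight, 40 mm wide, 21 mm behind the origin
- clip_tail (a point): End of the clip's tail, 29 mm behind the clip's origin, at half its thickness; axes as the clip's. The tail is 10 mm wide and stands out 8 mm from the middle of the straight back. The prongs of the fork pass either side of the tail and bear on the back
- groove (a point): Spindle axis at the level of the plate's top, 55 mm above the worktop. x: direction in which to push the clip, z up. Groove 20 mm diameter from the plate to 9 mm above it; spindle 30 mm diameter above that. The jaws meet it with the clip's origin 17 mm from the axis; 6 to 12 N opens them; over the last 6 mm the clip jumps home and the push drops, to rise again once it is home
- spindle_top (a point): Centre of the spindle's top, 25 mm above the plate. The bare aluminium plate, 118 x 88 mm, ends 92 mm from the spindle on the -x side. Plate and spindle sit together on a slide: pushed along x with more than about 3 N they yield by 4 to 34 mm (different each time) to a hard stop, and stay there. They slide on a grey fixed casting 141 x 104 mm, 46 mm high
- fork: Fork tool, 161 mm long, 60 to 130 g. Origin on its axis where it is to be gripped; x to the fork, z up. Black handle 16 mm wide, 18 high, from 51 mm behind the origin to 33 ahead; then a steel shank 10 wide, 8 high; then a flat fork 32 wide, 7 thick, with two prongs 9 mm wide and between them a slot 14 wide, 10 deep. All parts are centred on the axis in height
- fork_tip (a point): Point on the tool's axis between the ends of the two prongs, 110 mm ahead of the origin of the fork tool; axes as the tool's
- cradle_seat (a point): Where the origin of the fork tool lies in its cradle (within 5 mm along x), 36 mm above the worktop; x where the fork points, z up. Grey fixed cradle: plate 125 x 60 x 8 mm with two notched posts 10 mm thick, one 42 mm behind (notch 21 wide for the handle), one 52 mm ahead (notch 15 wide for the shank); post tops 37 and 42 mm above the worktop. Fingers fit between the posts
- indicator: small brown bottle with a black cap, 34 mm diameter, 61 mm high, standing on the worktop; origin at the centre of its underside
- stopper_1: grey rubber stopper, 34 mm diameter, 24 mm high, standing on the worktop; origin at the centre of its underside
- beaker: small glass beaker, 51 mm diameter, 62 mm high, standing on the worktop; origin at the centre of its underside

How it is judged:
By the outcome, as a careful person would: the job done as asked, in the order asked, and still so for the second after the job is handed in, with the robot touching nothing.
It also fails if it takes over 58 s, if anything falls off the work surface, if the arm or the gripper's body presses on something with over 40 N, if the wrist force passes 120 N, or if a joint passes its speed limit or range.

## Working session

There is one attempt and no reset: what is moved stays moved. The work goes in short steps, Python scripts to look and compute and a tool call to move; the robot and the scene stay as the last step left them, time stands still between calls to the robot, and variables do not carry over. Pictures are saved under pics/ and viewed, at most 10 in all, crops included, and the job is handed in when it is done.

Besides the shell and the picture viewer there is one more tool, called after ">>>" in YAML: its name, and indented under it one key for each argument. arm_command: Moves the arm, as the interface text tells. Its arguments: {"type":"object","properties":{"rows":{"type":"array","items":{"type":"array","items":{"type":"array","items":{"type":"number"}}}},"newtons":{"type":"number"}},"required":["rows"]}

```bash
mkdir -p pics
cat > h.py <<'E'
import numpy as np, cv2
from scipy.spatial.transform import Rotation as R
from rig import read_state, grab_frame, camera_info, job_done, grasp_offset
def cam(name, st=None):
    c=camera_info(name); K=np.array(c["camera_matrix"]); k1=c["k1"]
    if "mount" in c:
        st=st or read_state(); T=np.eye(4); T[:3,:3]=R.from_euler('xyz',st["orientation"]).as_matrix(); T[:3,3]=st["position"]
        T=T@np.array(c["mount"])
    else:
        T=np.eye(4); a=np.array(c["attitude"]); T[:3,:3]=a if a.shape==(3,3) else R.from_euler('xyz',a).as_matrix(); T[:3,3]=c["xyz"]
    return K,k1,T
def rays(C,uv):
    K,k1,T=C; uv=np.asarray(uv,float).reshape(-1,2)
    p=cv2.undistortPoints(uv.reshape(-1,1,2),K,np.array([k1,0,0,0,0.])).reshape(-1,2)
    return np.c_[p[:,0],-p[:,1],-np.ones(len(p))]@T[:3,:3].T, T[:3,3]
def onplane(C,uv,z):
    d,o=rays(C,uv); return o+d*((z-o[2])/d[:,2])[:,None]
def cloud(C,depth):
    v,u=np.nonzero(np.ones_like(depth)); d,o=rays(C,np.c_[u,v]); 
    P=o+d*depth.reshape(-1,1); P[depth.reshape(-1)<=0]=np.nan
    return P.reshape(*depth.shape,3)
E
python3 - <<'E'
from h import *
for n in("scene","top","wrist"):
    c=camera_info(n); print(n,c); f,d=grab_frame(n); cv2.imwrite(f"pics/{n}0.png",f); np.savez(f"{n}0.npz",f=f,d=d)
print(read_state(), grasp_offset)
E
```

```text
scene {'camera_matrix': array([[446.54223496,   0.        , 277.53329107],
       [  0.        , 446.54223496, 204.90216611],
       [  0.        ,   0.        ,   1.        ]]), 'k1': -0.02545599976540152, 'xyz': array([-178.80974154, -840.5655752 ,  611.92884668]), 'attitude': array([ 1.09669584,  0.01335333, -0.78251139])}
top {'camera_matrix': array([[427.54335256,   0.        , 278.61738122],
       [  0.        , 427.54335256, 209.95941155],
       [  0.        ,   0.        ,   1.        ]]), 'k1': 0.028760731559639697, 'xyz': array([ 362.86477701,  -42.26936195, 1195.65559837]), 'attitude': array([ 0.1936679 , -0.02292299, -1.54498423])}
wrist {'camera_matrix': array([[346.17589501,   0.        , 283.22473841],
       [  0.        , 346.17589501, 212.59494156],
       [  0.        ,   0.        ,   1.        ]]), 'k1': -0.0825274442874617, 'mount': array([[ 4.22486271e-05,  9.44321302e-01,  3.29024735e-01,
         8.49584132e+01],
       [ 9.99999982e-01,  2.10111275e-05, -1.88708857e-04,
         1.65042125e-02],
       [-1.85114974e-04,  3.29024737e-01, -9.44321284e-01,
  
[... 166 characters left out ...]
370281 , -0.00441001,  1.53861924,  0.00259466,
        1.06727879, -0.07122116]), 'qd': array([ 1.09065856e-03, -2.35640802e-03,  9.88155708e-04, -2.82289767e-03,
       -9.80658257e-05, -1.35167289e-03,  4.56423909e-04]), 'effort': array([ 2.00545262e-03, -5.83783829e+01,  1.05002146e+00, -2.59351212e+01,
        1.25421953e-02,  6.44116211e-03,  1.36515789e-05]), 'position': array([265.36062125, 592.85168548, 230.60180705]), 'orientation': array([-3.14026928e+00,  1.09337297e-04,  2.72079533e+00]), 'contact_force': array([ 0.38660885,  0.39550728, -0.63279713]), 'ft_torque': array([-0.01612066,  0.03459886, -0.04167864]), 'grasp_force': 0.0, 'width': 1.0014359778914796} 18.700000000000003
```

View pics/top0.png

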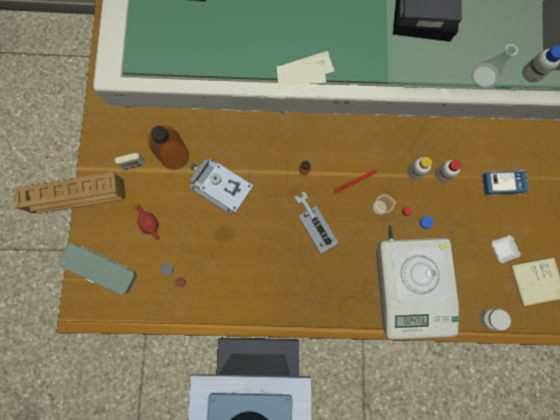

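View pics/scene0.png

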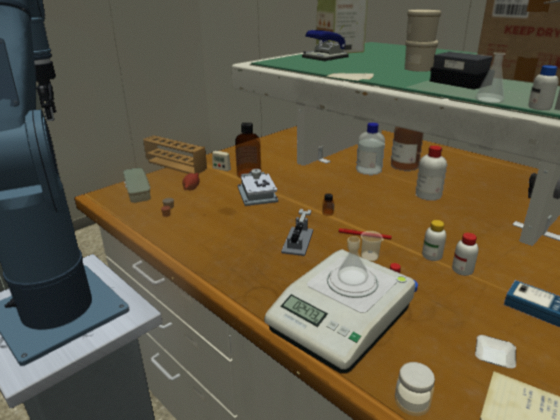

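Run:
```python
from h import *
a=np.load("top0.npz"); C=cam("top"); P=cloud(C,a["d"])
for uv in [(60,245),(97,270),(222,185),(318,225),(303,202),(305,168),(384,204),(166,269),(250,400),(230,50)]:
    print(uv,onplane(C,uv,0)[0].round(),P[uv[1],uv[0]].round())
f=a["f"]
c1=cv2.resize(f[150:220,180:260],None,fx=5,fy=5,interpolation=cv2.INTER_CUBIC)
c2=cv2.resize(f[180:260,285:350],None,fx=5,fy=5,interpolation=cv2.INTER_CUBIC)
H=max(c1.shape[0],c2.shape[0]); o=np.zeros((H,c1.shape[1]+c2.shape[1],3),np.uint8); o[:c1.shape[0],:c1.shape[1]]=c1;o[:c2.shape[0],c1.shape[1]:]=c2
cv2.imwrite("pics/c1.png",o)
```

```text
(60, 245) [482. 535.   0.] [ 567.  953. -864.]
(97, 270) [416. 428.   0.] [414. 412.  41.]
(222, 185) [666. 101.   0.] [653.  94.  54.]
(318, 225) [ 558. -176.    0.] [ 551. -171.   45.]
(303, 202) [ 623. -133.    0.] [ 615. -130.   39.]
(305, 168) [ 725. -137.    0.] [ 708. -133.   56.]
(384, 204) [ 625. -366.    0.] [ 624. -365.    1.]
(166, 269) [423. 242.  -0.] [422. 237.  23.]
(250, 400) [92. -2.  0.] [94. -3. 11.]
(230, 50) [1091.   98.    0.] [866.  54. 369.]
```

View pics/c1.png

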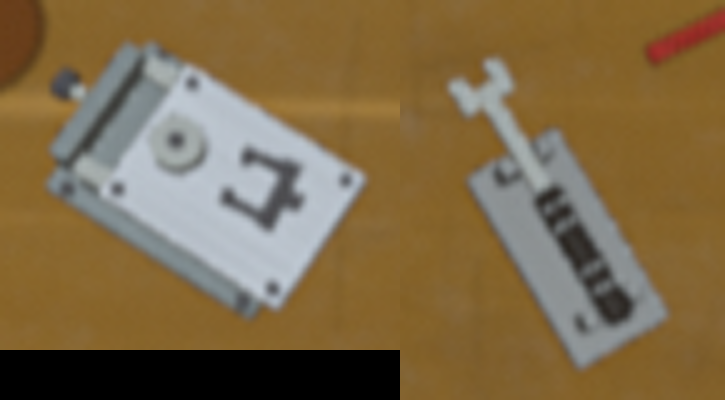

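Run:
```python
from h import *
a=np.load("top0.npz"); C=cam("top"); f=a["f"]; P=cloud(C,a["d"])
def cr1(x,y): return (180+(x+.5)/5-.5,150+(y+.5)/5-.5)
def cr2(x,y): return (285+(x-400+.5)/5-.5,180+(y+.5)/5-.5)
def show(n,uv,z): print(n,np.c_[onplane(C,uv,z)].round(1).tolist())
show("spindletop",cr1(177,140),80)
show("clip corners/tail: jaw1 jaw2 tail",[cr1(245,155),cr1(225,195),cr1(300,200)],61)
show("plate corners R,B,L,T",[cr1(366,178),cr1(275,308),cr1(95,195),cr1(185,65)],55)
show("fork prong L,R, handle end",[cr2(455,95),cr2(495,65),cr2(620,315)],37)
show("cradle plate",[cr2(555,130),cr2(667,315),cr2(583,368),cr2(470,180)],8)
show("casting corner",[cr1(245,315)],46)
p=onplane(C,[cr1(366,178),cr1(275,308),cr1(95,195),cr1(185,65)],55)
d=(p[3]+p[2]-p[0]-p[1])[:2]; print("groove yaw",np.arctan2(d[1],d[0]))
q=onplane(C,[cr2(555,130),cr2(667,315),cr2(583,368),cr2(470,180)],8); d=(q[0]+q[3]-q[1]-q[2])[:2]; c=q.mean(0); print("cradle yaw",np.arctan2(d[1],d[0]),c)
```

```text
spindletop [[665.8, 111.1, 80.0]]
clip corners/tail: jaw1 jaw2 tail [[663.7, 76.3, 61.0], [640.8, 86.0, 61.0], [639.3, 45.2, 61.0]]
plate corners R,B,L,T [[654.4, 10.0, 55.0], [580.2, 56.6, 55.0], [640.0, 157.4, 55.0], [715.6, 112.4, 55.0]]
fork prong L,R, handle end [[624.4, -109.3, 37.0], [642.2, -131.3, 37.0], [504.2, -201.6, 37.0]]
cradle plate [[612.3, -168.2, 8.0], [508.5, -231.9, 8.0], [477.6, -185.0, 8.0], [581.9, -120.4, 8.0]]
casting corner [[577.5, 73.5, 46.0]]
groove yaw 1.0335782133024705
cradle yaw 0.5525160067551486 [ 545.07989302 -176.39926742    8.        ]
```

```bash
cat >> h.py <<'E'
def plan(target, yaw, n, start=None, grip=1, steps=None):
    """equal rows (tool axes, m, deg) from the present pose to target pose, tool down"""
    st=read_state(); p=np.array(start[0] if start else st["position"],float); R0=R.from_euler('xyz',start[1] if start else st["orientation"])
    R1=R.from_euler('xyz',[np.pi,0,yaw]); rv=(R0.inv()*R1).as_rotvec()/n; d=(np.array(target)-p)/n
    out=[]; Rc=R0
    for i in range(n):
        t=Rc.inv().apply(d)/1000; out.append([*np.round(t,4).tolist(),*np.round(np.degrees(rv),2).tolist(),grip]); Rc=Rc*R.from_rotvec(rv)
    print(str([out]).replace(" ",""))
E
python3 -c "
from h import *
plan([625,40,220],1.03,16)"
```

```text
[[[-0.0346,-0.0224,0.0007,-0.0,0.0,6.05,1],[-0.0368,-0.0186,0.0007,-0.0,0.0,6.05,1],[-0.0386,-0.0146,0.0007,-0.0,0.0,6.05,1],[-0.0399,-0.0104,0.0007,-0.0,0.0,6.05,1],[-0.0408,-0.0062,0.0007,-0.0,0.0,6.05,1],[-0.0412,-0.0018,0.0007,-0.0,0.0,6.05,1],[-0.0411,0.0025,0.0007,-0.0,0.0,6.05,1],[-0.0407,0.0068,0.0007,-0.0,0.0,6.05,1],[-0.0397,0.0111,0.0007,-0.0,0.0,6.05,1],[-0.0383,0.0152,0.0007,-0.0,0.0,6.05,1],[-0.0365,0.0192,0.0007,-0.0,0.0,6.05,1],[-0.0343,0.0229,0.0007,-0.0,0.0,6.05,1],[-0.0317,0.0264,0.0007,-0.0,0.0,6.05,1],[-0.0287,0.0296,0.0007,-0.0,0.0,6.05,1],[-0.0254,0.0324,0.0007,-0.0,0.0,6.05,1],[-0.0219,0.0349,0.0007,-0.0,0.0,6.05,1]]]
```

>>> arm_command:
  rows:
    - [[-0.035,-0.022,0.001,0,0,6.05,1],[-0.037,-0.019,0.001,0,0,6.05,1],[-0.039,-0.015,0.001,0,0,6.05,1],[-0.04,-0.01,0.001,0,0,6.05,1],[-0.041,-0.006,0.001,0,0,6.05,1],[-0.041,-0.002,0,0,0,6.05,1],[-0.041,0.0025,0,0,0,6.05,1],[-0.041,0.007,0.001,0,0,6.05,1],[-0.04,0.011,0.001,0,0,6.05,1],[-0.038,0.015,0.001,0,0,6.05,1],[-0.0365,0.019,0.001,0,0,6.05,1],[-0.034,0.023,0.001,0,0,6.05,1],[-0.032,0.026,0,0,0,6.05,1],[-0.029,0.03,0,0,0,6.05,1],[-0.025,0.032,0.001,0,0,6.05,1],[-0.022,0.035,0.001,0,0,6.05,1],[0,0,0,0,0,0,1],[0,0,0,0,0,0,1]]
  newtons: 80

```text
t: 1.95
position: [626.0, 38.8, 218.8]
orientation: [-3.141, 0.001, 1.03]
contact_force: [-0.4, 0.5, -0.2]
width: 0.998
grasp_force: 0.0
```

Run:
```python
from h import *
s=read_state(); f,d=grab_frame("wrist"); cv2.imwrite("pics/w1.png",f); np.savez("w1.npz",f=f,d=d,s=np.array(s,dtype=object))
print(s["t"],s["position"],s["orientation"],s["joint_positions"])
```

```text
1.95 [625.99256778  38.75595662 218.81635945] [-3.14119443e+00  8.72435478e-04  1.02982011e+00] [-0.48692572  0.55158848  0.50738196  1.63680052 -0.30047602  1.03261258
 -0.42797101]
```

View pics/w1.png

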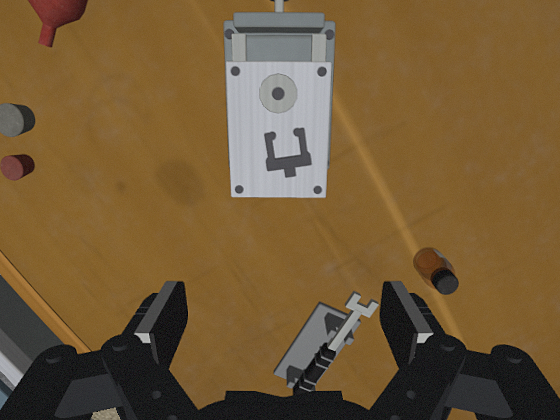

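Run:
```python
from h import *
a=np.load("w1.npz",allow_pickle=True); s=a["s"].item(); C=cam("wrist",s); f=a["f"]
g=cv2.cvtColor(f,cv2.COLOR_BGR2GRAY)
m=np.zeros_like(g); m[115:185,255:320]=(g[115:185,255:320]<130)
cs,_=cv2.findContours(m,cv2.RETR_EXTERNAL,cv2.CHAIN_APPROX_NONE); c=max(cs,key=cv2.contourArea).reshape(-1,2)
print(cv2.contourArea(c))
w=onplane(C,c,61)[:,:2]
np.save("clipw.npy",w)
# plate edges: bright mask
mb=((g>165)).astype(np.uint8); mb[:62]=0; mb[200:]=0; mb[:,:220]=0; mb[:,340:]=0
mb=cv2.morphologyEx(mb,cv2.MORPH_CLOSE,np.ones((25,25)))
cs,_=cv2.findContours(mb,cv2.RETR_EXTERNAL,cv2.CHAIN_APPROX_NONE); pc=max(cs,key=cv2.contourArea).reshape(-1,2)
pw=onplane(C,pc,55)[:,:2].astype(np.float32); r=cv2.minAreaRect(pw); print("plate rect",r)
print("spindle centre px->", onplane(C,[(278,93)],80))
# clip frame with yaw from groove guess
for nm,pp in (("corner",[(231,62),(331,62),(231,197),(326,197)]),): print(onplane(C,pp,55).round(1))
# back line: extents in rotated frame
best=None
for y in np.arange(.6,1.5,.01):
    x=w@[np.cos(y),np.sin(y)]; v=w@[-np.sin(y),np.cos(y)]
    wd=np.ptp(v)
    if best is None or wd<best[0]: best=(wd,y)
print(best)
y=best[1]; x=w@[np.cos(y),np.sin(y)]; v=w@[-np.sin(y),np.cos(y)]; print(np.ptp(x),np.ptp(v))
d=P=cloud(C,a["d"]); print("depth z plate, clip, spindle",P[180,250],P[160,275],P[85,278])
crop=cv2.resize(f[55:205,220:340],None,fx=4,fy=4,interpolation=cv2.INTER_CUBIC); cv2.imwrite("pics/w1c.png",crop)
```

```text
970.0
plate rect ((649.0118408203125, 85.8919906616211), (115.70001983642578, 86.87242126464844), 58.828094482421875)
spindle centre px-> [[666.30772487 113.78695432  80.        ]]
[[645.7 155.3  55. ]
 [716.4 112.7  55. ]
 [581.3  58.1  55. ]
 [656.5  12.9  55. ]]
(np.float64(39.642227602166145), np.float64(1.0800000000000005))
42.30403984405166 39.642227602166145
depth z plate, clip, spindle [605.54669374  62.91534493  57.13629259] [634.76204922  67.35333619  60.90816702] [669.38647283 118.84911627  80.61139554]
```

View pics/w1c.png

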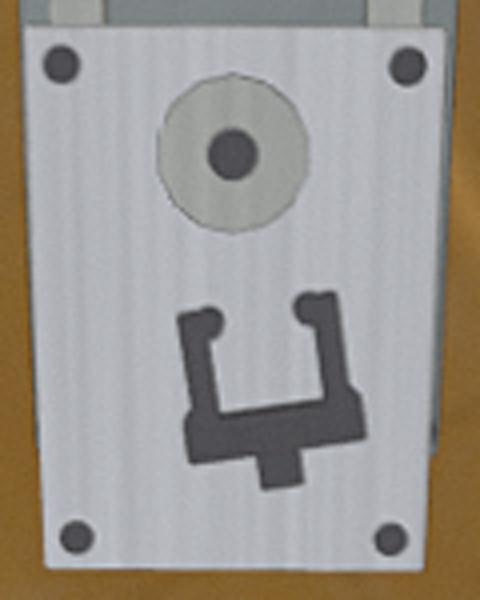

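Run:
```python
from h import *
a=np.load("w1.npz",allow_pickle=True); s=a["s"].item(); C=cam("wrist",s)
px=lambda x,y:(220+(x+.5)/4-.5,55+(y+.5)/4-.5)
q=onplane(C,[px(190,463),px(366,437),px(280,488),px(178,315),px(337,293)],61)[:,:2]
Y=1.027; ex=np.array([np.cos(Y),np.sin(Y)]); ey=np.array([-ex[1],ex[0]]); S=np.array([666.2,114.0])
G=np.c_[(q-S)@ex,(q-S)@ey]; print(G.round(1))
b=G[0]-G[1]; th=np.arctan2(-b[0],b[1]); print("clip yaw rel groove",th,"width",np.hypot(*b))
cx=np.array([np.cos(th),np.sin(th)])
print("origin from back mid",(G[0]+G[1])/2+21*cx,"from tail",G[2]+29*cx)
d=onplane(C,[px(232,152)],80)[0,:2]; print("spindle in frame",(d-S)@ex,(d-S)@ey)
d=onplane(C,[px(40,470),px(430,470)],55)[:,:2]; print("plate side edges ey",(d-S)@ey)
T=cam("top");
```

```text
[[-65.4   9.7]
 [-59.5 -28.9]
 [-71.  -10.1]
 [-33.2  12. ]
 [-28.5 -21.9]]
clip yaw rel groove 0.15215644110709237 width 39.08550666331403
origin from back mid [-41.6885627   -6.38417178] from tail [-42.33359169  -5.73573052]
spindle in frame 0.15258502126303905 0.08751190465108184
plate side edges ey [ 43.89899485 -44.03283526]
```

```bash
python3 -c "
from h import *
plan([541,-178,150],.552,8)"
```

```text
[[[-0.0289,0.0049,0.0086,-0.01,0.0,3.44,1],[-0.0285,0.0067,0.0086,-0.01,0.0,3.44,1],[-0.0281,0.0084,0.0086,-0.01,0.0,3.44,1],[-0.0275,0.01,0.0086,-0.01,0.0,3.44,1],[-0.0269,0.0117,0.0086,-0.01,0.0,3.44,1],[-0.0261,0.0132,0.0086,-0.01,0.0,3.44,1],[-0.0253,0.0148,0.0086,-0.01,0.0,3.44,1],[-0.0243,0.0163,0.0086,-0.01,0.0,3.44,1]]]
```

>>> arm_command:
  rows:
    - [[-0.029,0.005,0.0086,0,0,3.44,1],[-0.0285,0.0067,0.0086,0,0,3.44,1],[-0.028,0.0084,0.0086,0,0,3.44,1],[-0.0275,0.01,0.0086,0,0,3.44,1],[-0.027,0.0117,0.0086,0,0,3.44,1],[-0.026,0.013,0.0086,0,0,3.44,1],[-0.025,0.015,0.0086,0,0,3.44,1],[-0.0243,0.0163,0.0086,0,0,3.44,1],[0,0,0,0,0,0,1],[0,0,0,0,0,0,1]]

```text
t: 3.0
position: [541.6, -177.2, 150.4]
orientation: [-3.14, -0.0, 0.553]
contact_force: [0.5, 1.1, -0.0]
width: 1.003
grasp_force: 0.0
```

Run:
```python
from h import *
s=read_state(); f,d=grab_frame("wrist"); cv2.imwrite("pics/w2.png",f); np.savez("w2.npz",f=f,d=d,s=np.array(s,dtype=object))
print(s["t"],s["position"],s["orientation"],s["joint_positions"])
```

```text
3.0 [ 541.57373027 -177.17569136  150.36160898] [-3.14037203e+00 -3.52447485e-04  5.52670625e-01] [-0.20944744  0.57134894  0.60811656  1.8482027  -0.42343488  0.85465215
 -0.40994272]
```

View pics/w2.png

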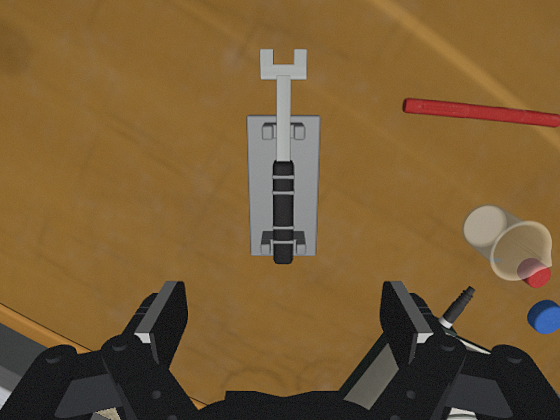

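Run:
```python
from h import *
a=np.load("w2.npz",allow_pickle=True); s=a["s"].item(); C=cam("wrist",s)
g=cv2.cvtColor(a["f"],cv2.COLOR_BGR2GRAY)
pts={"tipL":((264.5,49),39.5),"tipR":((302.5,49),39.5),"backL":((261,79),39.5),"backR":((307,78),39.5),"hend":((283.5,264),42),"hfront":((284,161),45)}
Y=s["orientation"][2]; ex=np.array([np.cos(Y),np.sin(Y)]); ey=np.array([-ex[1],ex[0]]); S=s["position"][:2]
for k,(uv,z) in pts.items():
    d=onplane(C,[uv],z)[0,:2]-S; print(k,(d@ex).round(1),(d@ey).round(1))
q=onplane(C,[(248,116),(321,116),(317,256),(249,256)],8)[:,:2]-S; print("plate",np.c_[q@ex,q@ey].round(1), np.c_[q@ex,q@ey].mean(0))
# axis centre fit: shank rows (bright) & handle rows (dark)
for r,lo in ((95,200),(110,200),(180,0),(200,0),(220,0)):
    row=g[r,255:312].astype(int); m=(row>lo-10) if lo else row<75
    i=np.nonzero(m)[0]+255; z=40 if lo else 45; d=onplane(C,[(i.mean(),r)],z)[0,:2]-S; print(r,i.min(),i.max(),(d@ex).round(1),(d@ey).round(2))
```

```text
tipL 114.0 12.8
tipR 114.0 -12.9
backL 94.5 15.5
backR 95.2 -16.2
hend -46.3 -0.1
hfront 38.2 -0.4
plate [[ 67.7  28.3]
 [ 67.7 -30. ]
 [-55.9 -30.6]
 [-55.9  31.4]] [ 5.88812814 -0.22208828]<stdin>:12: RuntimeWarning: Mean of empty slice.
  ret = ret.dtype.type(ret / rcount)
Traceback (most recent call last):
ValueError: zero-size array to reduction operation minimum which has no identity
```

>>> arm_command:
  rows:
    - [[0.0045,0,0.03,0,0,0,1],[0,0,0.03,0,0,0,1],[0,0,0.03,0,0,0,1],[0,0,0.025,0,0,0,0.7],[0,0,0.012,0,0,0,0.5],[0,0,0.005,0,0,0,0.35],[0,0,0,0,0,0,0.25],[0,0,0,0,0,0,0.15],[0,0,0,0,0,0,0],[0,0,0,0,0,0,0],[0,0,0,0,0,0,0],[0,0,0,0,0,0,0],[0,0,0,0,0,0,0],[0,0,0,0,0,0,0]]
  newtons: 90

```text
t: 4.45
position: [546.5, -176.3, 19.7]
orientation: [3.14, -0.002, 0.551]
contact_force: [-0.4, 1.0, 7.0]
width: 0.173
grasp_force: 89.1
```

```bash
python3 -c "
from h import *
plan([591,-67,84],1.179,8,start=([545.4,-174.8,84],[np.pi,0,.5525]),grip=0)"
```

```text
[[[0.0119,-0.0085,-0.0,0.0,0.0,-4.49,0],[0.0126,-0.0075,-0.0,0.0,0.0,-4.49,0],[0.0131,-0.0065,-0.0,0.0,0.0,-4.49,0],[0.0136,-0.0055,-0.0,0.0,0.0,-4.49,0],[0.014,-0.0044,-0.0,0.0,0.0,-4.49,0],[0.0143,-0.0033,-0.0,0.0,0.0,-4.49,0],[0.0145,-0.0022,-0.0,0.0,0.0,-4.49,0],[0.0146,-0.001,-0.0,0.0,0.0,-4.49,0]]]
```

>>> arm_command:
  rows:
    - [[0,0,-0.01,0,0,0,0],[0,0,-0.02,0,0,0,0],[0,0,-0.02,0,0,0,0],[0,0,-0.0155,0,0,0,0],[0,0,0,0,0,0,0],[0,0,0,0,0,0,0]]

```text
t: 5.05
position: [545.5, -175.9, 84.1]
orientation: [3.141, -0.0, 0.551]
contact_force: [0.1, 0.0, -0.7]
width: 0.172
grasp_force: 88.4
```

>>> arm_command:
  rows:
    - [[0.012,-0.0085,0,0,0,-4.49,0],[0.0126,-0.0075,0,0,0,-4.49,0],[0.013,-0.0065,0,0,0,-4.49,0],[0.0136,-0.0055,0,0,0,-4.49,0],[0.014,-0.0044,0,0,0,-4.49,0],[0.0143,-0.0033,0,0,0,-4.49,0],[0.0145,-0.0022,0,0,0,-4.49,0],[0.0146,-0.001,0,0,0,-4.49,0],[0,0,0,0,0,0,0],[0,0,0,0,0,0,0],[0,0,0,0,0,0,0]]

```text
t: 6.15
position: [590.5, -69.5, 83.5]
orientation: [-3.141, 0.001, 1.175]
contact_force: [0.1, 0.6, 0.5]
width: 0.167
grasp_force: 88.2
```

Run:
```python
from h import *
s=read_state(); f,d=grab_frame("wrist"); cv2.imwrite("pics/w3.png",cv2.resize(f[0:300,130:430],None,fx=2,fy=2,interpolation=cv2.INTER_CUBIC)); np.savez("w3.npz",f=f,d=d,s=np.array(s,dtype=object))
print(s["t"],s["position"],s["orientation"],s["contact_force"])
```

```text
6.15 [590.50649954 -69.51558306  83.54117926] [-3.14083545e+00  1.12352748e-03  1.17519829e+00] [0.13776119 0.56020878 0.52673789]
```

View pics/w3.png

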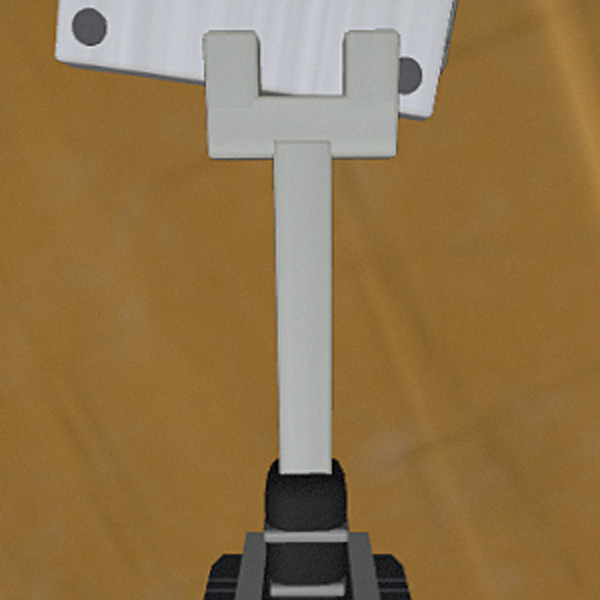

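Run:
```python
from h import *
a=np.load("w3.npz",allow_pickle=True); s=a["s"].item(); C=cam("wrist",s); P=cloud(C,a["d"])
px=lambda x,y:(130+(x+.5)/2-.5,(y+.5)/2-.5)
Y=s["orientation"][2]; ex=np.array([np.cos(Y),np.sin(Y)]); ey=np.array([-ex[1],ex[0]]); S=s["position"][:2]
for k,(uv,z) in {"tips":(px(302.5,32),103.5),"fork back":(px(302,156),103.5),"slot":(px(302,97),103.5),"shank end":(px(304.5,300),104),"shank near":(px(305.5,450),104)}.items():
    d=onplane(C,[uv],z)[0,:2]-S; print(k,(d@ex).round(1),(d@ey).round(1))
for uv in (px(230,60),px(372,60),px(230,120),px(372,120),px(303,180),px(304,300),px(305,400),px(305,440)):
    u,v=map(int,uv); q=np.nanmedian(P[v-1:v+2,u-1:u+2].reshape(-1,3),0); print(q[2]-s["position"][2],(q[:2]-S)@ex,(q[:2]-S)@ey)
```

```text
tips 109.0 0.8
fork back 89.9 0.9
slot 99.1 0.9
shank end 65.9 0.5
shank near 37.7 0.4
19.17551368964787 105.19340314347097 12.886034741477818
19.14992255481208 105.18376364876474 -10.226703781863044
18.832491179291978 96.00650697144442 13.084858467510818
19.216070598793905 95.93579467706124 -10.472796646515171
20.09439456436027 86.27460857535085 0.8290782880119739
19.599072345258804 66.0091116289992 0.8695882163970531
19.56550389493242 47.536019846875156 0.6032970092569826
20.0003593328411 39.789051309934116 0.5386871810436777
```

```bash
cat >> h.py <<'E'
S0=np.array([666.2,114.0]); GY=1.027
def tcp_for(tx,ty,th,z=44.):
    y=GY+th; rot=lambda a,v: np.array([np.cos(a)*v[0]-np.sin(a)*v[1],np.sin(a)*v[0]+np.cos(a)*v[1]])
    p=S0+rot(GY,(tx,ty))-rot(y,(109.3,.8)); return [*p,z],y
def tip_now():
    s=read_state(); y=s["orientation"][2]; c,n=np.cos(y),np.sin(y); p=s["position"][:2]+np.array([c*109.3-n*.8,n*109.3+c*.8])-S0
    c,n=np.cos(GY),np.sin(GY); fx=s["contact_force"]; print("tip",(p@[c,n]).round(2),(p@[-n,c]).round(2),"th",round(y-GY,4),"z",s["position"][2].round(1),"Fx",round(fx[0]*c+fx[1]*n,2),"Fy",round(-fx[0]*n+fx[1]*c,2),"t",s["t"])
E
python3 - <<'E'
from h import *
tip_now(); o=np.array([-42,-6.1]); u=np.array([np.cos(.152),np.sin(.152)])
t,y=tcp_for(*(o-44*u),.152); print(t,y); plan(t,y,4,grip=0)
t2,y2=tcp_for(*(o-24*u),.152); plan(t2,y2,4,start=(t,[np.pi,0,y]),grip=0)
E
```

```text
tip -88.21 -13.35 th 0.1483 z 83.7 Fx 0.82 Fy -1.05 t 6.2
[np.float64(591.8916566764613), np.float64(-67.08671226695972), 44.0] 1.1789999999999998
[[[0.0007,0.0001,0.0099,-0.01,0.01,-0.05,0],[0.0007,0.0001,0.0099,-0.01,0.01,-0.05,0],[0.0007,0.0001,0.0099,-0.01,0.01,-0.05,0],[0.0007,0.0001,0.0099,-0.01,0.01,-0.05,0]]]
[[[0.005,0.0,0.0,0.0,0.0,0.0,0],[0.005,0.0,0.0,0.0,0.0,0.0,0],[0.005,0.0,0.0,0.0,0.0,0.0,0],[0.005,0.0,0.0,0.0,0.0,0.0,0]]]
```

>>> arm_command:
  rows:
    - [[0.0007,0,0.01,0,0,-0.05,0],[0.0007,0,0.01,0,0,-0.05,0],[0.0007,0,0.01,0,0,-0.05,0],[0.0007,0,0.0095,0,0,-0.05,0],[0,0,0,0,0,0,0],[0,0,0,0,0,0,0],[0,0,0,0,0,0,0]]

```text
t: 6.9
position: [592.6, -65.8, 44.8]
orientation: [3.141, -0.0, 1.181]
contact_force: [-0.2, 0.5, -1.6]
width: 0.169
grasp_force: 88.2
```

Run:
```python
from h import *
tip_now(); s=read_state(); f,d=grab_frame("wrist"); cv2.imwrite("pics/w4.png",cv2.resize(f[0:150,190:390],None,fx=4,fy=4,interpolation=cv2.INTER_CUBIC)); np.savez("w4.npz",f=f,d=d,s=np.array(s,dtype=object))
```

```text
tip -84.05 -12.41 th 0.1545 z 44.8 Fx 0.28 Fy 0.43 t 6.9
```

View pics/w4.png

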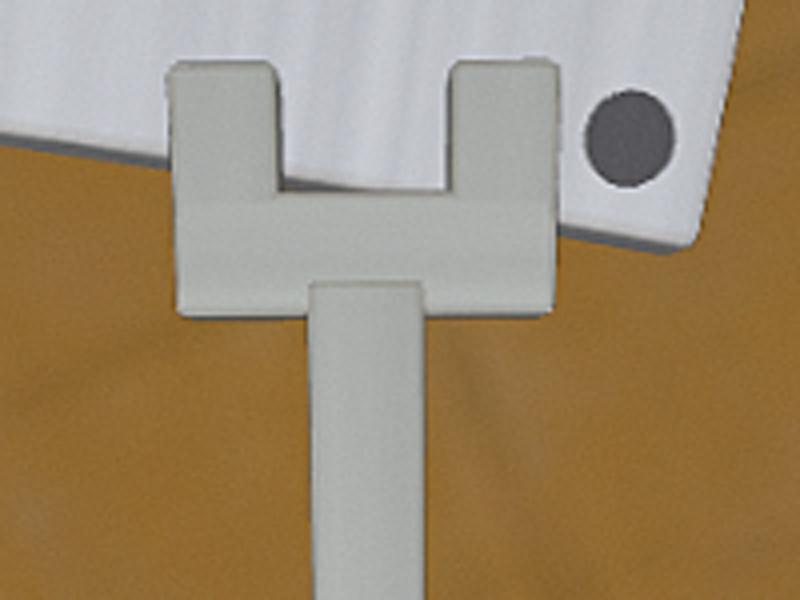

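Run:
```python
from h import *
t2,y2=tcp_for(-62.8,-9.3,.152,44.3); plan(t2,y2,8,grip=0)
t3,y3=tcp_for(-43,1.2,0,44.3); plan(t3,y3,12,start=(t2,[np.pi,0,y2]),grip=0)
```

```text
[[[0.0027,-0.0,0.0001,0.0,-0.0,0.02,0],[0.0027,-0.0,0.0001,0.0,-0.0,0.02,0],[0.0027,-0.0,0.0001,0.0,-0.0,0.02,0],[0.0027,-0.0,0.0001,0.0,-0.0,0.02,0],[0.0027,-0.0,0.0001,0.0,-0.0,0.02,0],[0.0027,-0.0,0.0001,0.0,-0.0,0.02,0],[0.0027,-0.0,0.0001,0.0,-0.0,0.02,0],[0.0027,-0.0,0.0001,0.0,-0.0,0.02,0]]]
[[[0.0019,-0.002,-0.0,-0.0,-0.0,0.73,0],[0.0018,-0.002,-0.0,-0.0,-0.0,0.73,0],[0.0018,-0.002,-0.0,-0.0,-0.0,0.73,0],[0.0018,-0.0021,-0.0,-0.0,-0.0,0.73,0],[0.0018,-0.0021,-0.0,-0.0,-0.0,0.73,0],[0.0017,-0.0021,-0.0,-0.0,-0.0,0.73,0],[0.0017,-0.0021,-0.0,-0.0,-0.0,0.73,0],[0.0017,-0.0022,-0.0,-0.0,-0.0,0.73,0],[0.0016,-0.0022,-0.0,-0.0,-0.0,0.73,0],[0.0016,-0.0022,-0.0,-0.0,-0.0,0.73,0],[0.0016,-0.0022,-0.0,-0.0,-0.0,0.73,0],[0.0016,-0.0022,-0.0,-0.0,-0.0,0.73,0]]]
```

>>> arm_command:
  rows:
    - [[0.0027,0,0.0005,0,0,0,0],[0.0027,0,0,0,0,0,0],[0.0027,0,0,0,0,0,0],[0.0027,0,0,0,0,0,0],[0.0027,0,0,0,0,0,0],[0.0027,0,0,0,0,0,0],[0.0027,0,0,0,0,0,0],[0.0027,0,0,0,0,0.1,0],[0,0,0,0,0,0,0],[0,0,0,0,0,0,0]]

```text
t: 7.95
position: [600.6, -45.7, 44.0]
orientation: [3.142, 0.0, 1.18]
contact_force: [-0.2, -0.2, -1.4]
width: 0.166
grasp_force: 88.2
```

Run:
```python
from h import *
tip_now()
```

```text
tip -62.69 -9.03 th 0.1529 z 44.0 Fx -0.26 Fy 0.12 t 7.95
```

>>> arm_command:
  rows:
    - [[0.0019,-0.002,0,0,0,0.73,0],[0.0018,-0.002,0,0,0,0.73,0],[0.0018,-0.002,0,0,0,0.73,0],[0.0018,-0.0021,0,0,0,0.73,0],[0.0018,-0.0021,0,0,0,0.73,0],[0.0017,-0.0021,0,0,0,0.73,0],[0.0017,-0.0021,0,0,0,0.73,0],[0.0017,-0.0022,0,0,0,0.73,0],[0.0016,-0.0022,0,0,0,0.73,0],[0.0016,-0.0022,0,0,0,0.73,0],[0.0016,-0.0022,0,0,0,0.73,0],[0.0016,-0.0022,0,0,0,0.73,0],[0,0,0,0,0,0,0],[0,0,0,0,0,0,0],[0,0,0,0,0,0,0]]

```text
t: 9.45
position: [587.0, -16.0, 44.0]
orientation: [3.141, -0.0, 1.027]
contact_force: [0.2, -0.1, -0.3]
width: 0.171
grasp_force: 88.3
```

Run:
```python
from h import *
tip_now()
f,d=grab_frame("top"); np.savez("t5.npz",f=f,d=d); g,e=grab_frame("scene"); np.savez("s5.npz",f=g,d=e)
c1=cv2.resize(f[150:220,180:260],None,fx=5,fy=5,interpolation=cv2.INTER_CUBIC)
c2=cv2.resize(g[165:225,220:300],None,fx=5,fy=5,interpolation=cv2.INTER_CUBIC)
o=np.zeros((350,800,3),np.uint8); o[:350,:400]=c1; o[:300,400:]=c2; cv2.imwrite("pics/c5.png",o)
```

```text
tip -42.91 1.25 th -0.0002 z 44.0 Fx 0.01 Fy -0.21 t 9.45
```

View pics/c5.png

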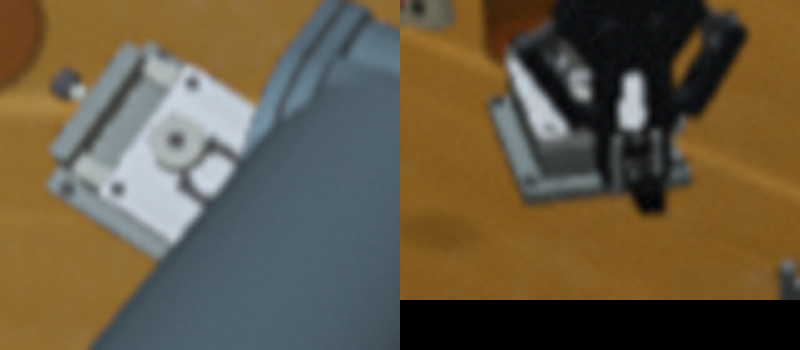

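Run:
```python
from h import *
C=cam("top"); cr=lambda x,y:(180+(x+.5)/5-.5,150+(y+.5)/5-.5)
c,n=np.cos(GY),np.sin(GY); M=np.array([[c,n],[-n,c]])
sp=M@(onplane(C,[cr(177,140)],80)[0,:2]-S0); print("sp off",sp)
for uv in (cr(213,150),cr(187,187)): print(M@(onplane(C,[uv],61)[0,:2]-S0)-sp)
f=np.load("t5.npz")["f"]; g=cv2.cvtColor(f,cv2.COLOR_BGR2GRAY)
print(g[176:193,210:230])
```

```text
sp off [-2.72417996 -1.12550312]
[-14.70038068  -9.06875828]
[-14.53618734  15.86664688]
[[182 175 174 162 140 136 151 171 175 175 179 189 186 197 205 205 204 204
  197 161]
 [180 177 172 142 104  94 122 166 176 174 165 155 143 170 195 204 206 206
  194 150]
 [179 178 173 142 102  88 119 166 177 173 148 110  96 124 160 183 199 205
  185 142]
 [184 177 176 160 135 127 147 173 180 171 134  92  82  97 111 135 168 189
  164 126]
 [189 177 177 175 168 164 172 178 178 162 118 104 116 124 107  98 120 152
  134 102]
 [194 171 171 177 179 179 179 176 165 136 121 155 173 177 160 126 103 107
  102  83]
 [196 163 152 164 171 172 168 155 134 120 150 190 201 201 197 175 133  91
   77  73]
 [200 180 156 145 142 141 130 121 134 159 185 200 205 204 205 194 149  91
   71  74]
 [204 199 187 168 153 139 106 113 167 196 202 203 203 204 203 179 126  82
   74  78]
 [204 205 203 200 190 162 107 108 166 203 206 204 204 205 193 146  93  74
   77  80]
 [201 204 204 206 198 156  99  92 142 192 208 208 206 198 163 107  74  74
   79  83]
 [202 201 203 205 197 152 106  89 114 164 197 204 201 171 119  80  74  78
   81  84]
 [201 201 201 202 199 177 145 116  99 118 159 172 165 129  86  74  78  81
   83  84]
 [201 202 201 200 201 198 186 167 129 103 109 114 110  88  75  77  80  83
   83  85]
 [200 200 201 201 201 201 201 197 177 142 104  79  75  74  77  80  83  83
   84  86]
 [198 199 199 201 202 202 202 204 200 174 118  78  73  75  78  82  83  84
   83  86]
 [199 198 198 199 200 201 203 204 197 161 107  76  74  79  82  84  84  85
   87  88]]
```

Run:
```python
from h import *
C=cam("top"); c,n=np.cos(GY),np.sin(GY); M=np.array([[c,n],[-n,c]]); o=np.array([-2.72,-1.13])
f=np.load("t5.npz")["f"].astype(np.float32)
for uv in ((222,178.5),(222,179),(216.5,185),(216.7,187),(216.5,183.5),(226,181),(220,189)): print(uv,M@(onplane(C,[uv],61)[0,:2]-S0)-o)
# rectified groove-frame view of plate level
G=np.array([(x,y) for x in np.arange(10,-60,-.25) for y in np.arange(30,-30,-.25)]); K,k1,T=C
W=np.c_[(G+o)@M+S0,np.full(len(G),61.)]; L=(W-T[:3,3])@T[:3,:3]; p=cv2.projectPoints(np.c_[L[:,0],-L[:,1],-L[:,2]],np.zeros(3),np.zeros(3),K,np.array([k1,0,0,0,0.]))[0].reshape(280,240,2).astype(np.float32)
r=cv2.remap(f.astype(np.uint8),p[...,0],p[...,1],cv2.INTER_CUBIC)
for k in range(0,240,40): cv2.line(r,(k,0),(k,279),(0,0,255) if k==120 else (0,160,0),1)
for k in range(0,280,40): cv2.line(r,(0,k),(239,k),(0,160,0),1)
cv2.imwrite("pics/r5.png",cv2.resize(r,None,fx=2,fy=2))
```

```text
(222, 178.5) [-12.50735843 -11.34225888]
(222, 179) [-13.29877878 -10.17160163]
(216.5, 185) [-10.24769525  11.96674564]
(216.7, 187) [-13.85822323  16.3140325 ]
(216.5, 183.5) [-7.87723944  8.47927661]
(226, 181) [-25.58944335 -11.42616154]
(220, 189) [-24.50760416  16.08106844]
```

View pics/r5.png

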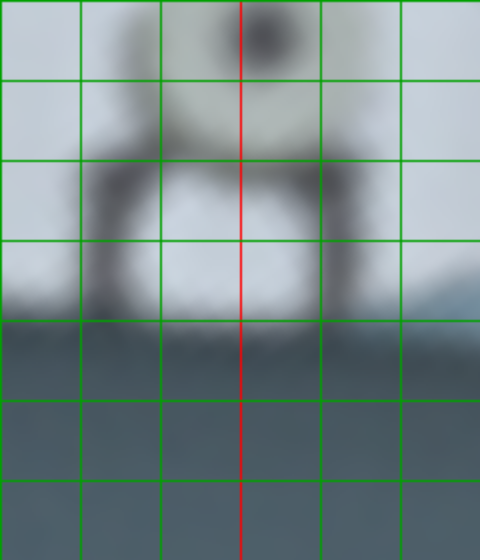

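>>> arm_command:
  rows:
    - [[0.001,0.0003,0,0,0,0,0],[0.001,0.0004,0,0,0,0,0],[0.001,0.0004,0,0,0,0,0],[0.001,0.0002,0,0,0,0,0],[0.001,0,0,0,0,0,0],[0.001,0,0,0,0,0,0],[0,0,0,0,0,0,0]]

```text
t: 10.25
position: [591.1, -11.9, 44.0]
orientation: [3.141, 0.001, 1.026]
contact_force: [-0.4, -2.2, -1.3]
width: 0.166
grasp_force: 88.3
```

```bash
python3 -c "
from h import *
tip_now()"
```

```text
tip -37.28 -0.19 th -0.0006 z 44.0 Fx -2.08 Fy -0.76 t 10.25
```

>>> arm_command:
  rows:
    - [[0.001,0,0,0,0,0,0],[0.001,0,0,0,0,0,0],[0.001,0,0,0,0,0,0]]

```text
t: 10.55
position: [592.9, -9.0, 44.0]
orientation: [3.141, 0.0, 1.027]
contact_force: [-0.1, -2.5, 0.0]
width: 0.168
grasp_force: 88.2
```

```bash
python3 -c "
from h import *
tip_now()"
```

```text
tip -33.89 -0.13 th -0.0004 z 44.0 Fx -2.21 Fy -1.17 t 10.55
```

>>> arm_command:
  rows:
    - [[0.001,0,0,0,0,0,0],[0.001,0,0,0,0,0,0],[0.001,0,0,0,0,0,0]]

```text
t: 10.85
position: [594.4, -6.3, 44.0]
orientation: [3.141, -0.0, 1.027]
contact_force: [-0.5, -2.5, -0.9]
width: 0.171
grasp_force: 88.2
```

>>> arm_command:
  rows:
    - [[0.001,0,0,0,0,0,0],[0.001,0,0,0,0,0,0],[0.001,0,0,0,0,0,0]]

```text
t: 11.15
position: [595.9, -3.7, 44.0]
orientation: [3.142, -0.0, 1.027]
contact_force: [0.1, -2.9, -0.7]
width: 0.169
grasp_force: 88.2
```

>>> arm_command:
  rows:
    - [[0.001,0,0,0,0,0,0],[0.001,0,0,0,0,0,0],[0.001,0,0,0,0,0,0]]

```text
t: 11.45
position: [597.5, -1.1, 44.0]
orientation: [3.141, -0.0, 1.027]
contact_force: [-0.5, -2.3, -0.1]
width: 0.167
grasp_force: 88.2
```

>>> arm_command:
  rows:
    - [[0.001,0,0,0,0,0,0],[0.001,0,0,0,0,0,0]]

```text
t: 11.65
position: [598.5, 0.6, 44.0]
orientation: [3.142, -0.0, 1.027]
contact_force: [0.2, -2.6, -0.1]
width: 0.171
grasp_force: 88.2
```

>>> arm_command:
  rows:
    - [[0.001,0,0,0,0,0,0],[0.001,0,0,0,0,0,0],[0.001,0,0,0,0,0,0]]

```text
t: 11.95
position: [600.1, 3.2, 44.0]
orientation: [3.142, -0.0, 1.027]
contact_force: [0.1, -2.6, -0.4]
width: 0.169
grasp_force: 88.2
```

>>> arm_command:
  rows:
    - [[0.001,0,0,0,0,0,0],[0.001,0,0,0,0,0,0]]

```text
t: 12.15
position: [601.1, 4.9, 44.0]
orientation: [3.142, -0.0, 1.027]
contact_force: [-0.6, -3.0, -0.3]
width: 0.168
grasp_force: 88.2
```

>>> arm_command:
  rows:
    - [[0.001,0,0,0,0,0,0],[0.001,0,0,0,0,0,0],[0.001,0,0,0,0,0,0]]

```text
t: 12.45
position: [602.7, 7.4, 44.0]
orientation: [3.142, 0.0, 1.027]
contact_force: [-0.9, -3.0, -0.8]
width: 0.169
grasp_force: 88.2
```

>>> arm_command:
  rows:
    - [[0.001,0,0,0,0,0,0],[0.001,0,0,0,0,0,0]]

```text
t: 12.65
position: [603.4, 8.8, 44.0]
orientation: [-3.141, 0.001, 1.027]
contact_force: [-1.8, -5.1, -0.8]
width: 0.172
grasp_force: 88.3
```

Run:
```python
from h import *
tip_now()
C=cam("top"); f,d=grab_frame("top"); np.savez("t6.npz",f=f,d=d)
c,n=np.cos(GY),np.sin(GY); M=np.array([[c,n],[-n,c]]); o=np.array([-2.72,-1.13])
G=np.array([(x,y) for x in np.arange(40,-60,-.25) for y in np.arange(30,-30,-.25)]); K,k1,T=C
W=np.c_[(G+o)@M+S0,np.full(len(G),61.)]; L=(W-T[:3,3])@T[:3,:3]; p=cv2.projectPoints(np.c_[L[:,0],-L[:,1],-L[:,2]],np.zeros(3),np.zeros(3),K,np.array([k1,0,0,0,0.]))[0].reshape(-1,240,2).astype(np.float32)
out=[]
for nm in("t5","t6"):
    r=cv2.remap(np.load(nm+".npz")["f"],p[...,0],p[...,1],cv2.INTER_CUBIC)
    for k in range(0,240,40): cv2.line(r,(k,0),(k,399),(0,0,255) if k==120 else (0,160,0),1)
    for k in range(0,400,40): cv2.line(r,(0,k),(239,k),(0,0,255) if k==160 else (0,160,0),1)
    out.append(r)
cv2.imwrite("pics/r6.png",np.hstack(out))
```

```text
tip -13.19 0.04 th -0.0003 z 44.0 Fx -5.28 Fy -1.04 t 12.65
```

View pics/r6.png

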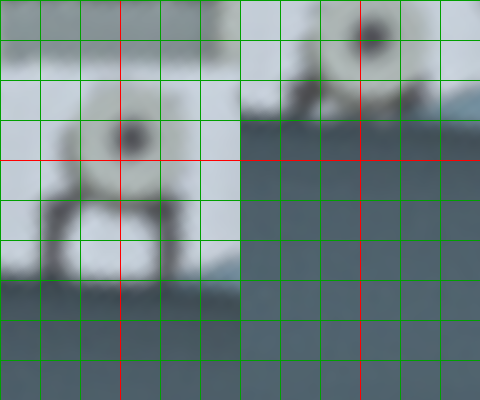

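>>> arm_command:
  rows:
    - [[0.0007,0,0,0,0,0,0],[0.0007,0,0,0,0,0,0]]

```text
t: 12.9
position: [603.5, 8.9, 43.9]
orientation: [-3.141, 0.002, 1.026]
contact_force: [-3.5, -6.6, 1.7]
width: 0.169
grasp_force: 88.4
```

>>> arm_command:
  rows:
    - [[0.0007,0,0,0,0,0,0],[0.0007,0,0,0,0,0,0]]

```text
t: 13.1
position: [603.8, 9.3, 43.8]
orientation: [-3.141, 0.003, 1.025]
contact_force: [-3.6, -8.0, 0.0]
width: 0.162
grasp_force: 88.5
```

>>> arm_command:
  rows:
    - [[0.0007,0,0,0,0,0,0],[0.0007,0,0,0,0,0,0]]

```text
t: 13.3
position: [604.5, 10.5, 43.8]
orientation: [-3.141, 0.003, 1.025]
contact_force: [-3.3, -6.9, 1.5]
width: 0.165
grasp_force: 88.5
```

>>> arm_command:
  rows:
    - [[0.0005,0,0,0,0,0,0],[0.0005,0,0,0,0,0,0]]

```text
t: 13.5
position: [605.4, 12.3, 43.8]
orientation: [-3.141, 0.002, 1.026]
contact_force: [-2.5, -5.2, 0.9]
width: 0.166
grasp_force: 88.5
```

>>> arm_command:
  rows:
    - [[0.0005,0,0,0,0,0,0],[0.0005,0,0,0,0,0,0]]

```text
t: 13.7
position: [606.6, 14.2, 43.9]
orientation: [-3.141, 0.0, 1.027]
contact_force: [-0.6, -2.7, -0.6]
width: 0.171
grasp_force: 88.4
```

>>> arm_command:
  rows:
    - [[0.0005,0,0,0,0,0,0],[0.0005,0,0,0,0,0,0]]

```text
t: 13.9
position: [607.7, 16.3, 44.0]
orientation: [-3.142, -0.001, 1.028]
contact_force: [-0.3, -0.5, -0.9]
width: 0.174
grasp_force: 88.2
```

>>> arm_command:
  rows:
    - [[0.001,0,0,0,0,0,0],[0.001,0,0,0,0,0,0],[0.001,0,0,0,0,0,0]]

```text
t: 14.2
position: [609.1, 18.7, 44.0]
orientation: [-3.141, -0.001, 1.028]
contact_force: [-0.2, 0.2, -1.5]
width: 0.169
grasp_force: 88.2
```

```bash
python3 -c "
from h import *
tip_now()"
```

```text
tip -1.82 0.39 th 0.0006 z 44.0 Fx 0.08 Fy 0.29 t 14.2
```

>>> arm_command:
  rows:
    - [[0.001,0,0,0,0,0,0],[0.001,0,0,0,0,0,0]]

```text
t: 14.4
position: [610.0, 19.8, 44.0]
orientation: [-3.142, -0.0, 1.027]
contact_force: [0.0, -1.3, -0.3]
width: 0.171
grasp_force: 88.2
```

>>> arm_command:
  rows:
    - [[0.0007,0,0,0,0,0,0],[0.0007,0,0,0,0,0,0]]

```text
t: 14.6
position: [610.7, 20.8, 44.0]
orientation: [3.142, 0.0, 1.027]
contact_force: [-0.0, 0.2, -1.1]
width: 0.167
grasp_force: 88.2
```

>>> arm_command:
  rows:
    - [[0.0007,0,0,0,0,0,0],[0.0007,0,0,0,0,0,0]]

```text
t: 14.8
position: [611.4, 21.9, 44.0]
orientation: [3.142, 0.0, 1.027]
contact_force: [-0.3, -0.3, -1.2]
width: 0.171
grasp_force: 88.2
```

```bash
python3 -c "
from h import *
tip_now()"
```

```text
tip 2.15 0.01 th -0.0002 z 44.0 Fx -0.43 Fy 0.12 t 14.8
```

>>> arm_command:
  rows:
    - [[0.0006,0,0,0,0,0,0],[0.0006,0,0,0,0,0,0]]

```text
t: 15.0
position: [612.1, 23.0, 44.0]
orientation: [3.142, -0.0, 1.027]
contact_force: [0.1, 0.4, -1.3]
width: 0.171
grasp_force: 88.2
```

>>> arm_command:
  rows:
    - [[0.0006,0,0,0,0,0,0],[0.0006,0,0,0,0,0,0]]

```text
t: 15.2
position: [612.5, 23.7, 44.0]
orientation: [-3.142, 0.0, 1.027]
contact_force: [-0.8, -2.3, -0.9]
width: 0.167
grasp_force: 88.3
```

>>> arm_command:
  rows:
    - [[0.0006,0,0,0,0,0,0],[0.0006,0,0,0,0,0,0],[0,0,0,0,0,0,0]]

```text
t: 15.5
position: [612.6, 23.8, 43.9]
orientation: [-3.141, 0.002, 1.026]
contact_force: [-2.9, -4.6, -0.5]
width: 0.168
grasp_force: 88.3
```

>>> arm_command:
  rows:
    - [[0.0005,0,0,0,0,0,0],[0,0,0,0,0,0,0]]

```text
t: 15.7
position: [612.6, 23.9, 43.8]
orientation: [-3.141, 0.002, 1.026]
contact_force: [-3.4, -5.8, 0.4]
width: 0.171
grasp_force: 88.4
```

>>> arm_command:
  rows:
    - [[0.0004,0,0,0,0,0,0],[0,0,0,0,0,0,0],[0,0,0,0,0,0,0],[0,0,0,0,0,0,0],[0,0,0,0,0,0,0],[0,0,0,0,0,0,0]]

```text
t: 16.3
position: [612.6, 23.9, 43.8]
orientation: [-3.141, 0.003, 1.026]
contact_force: [-4.1, -5.7, 1.1]
width: 0.172
grasp_force: 88.4
```

>>> arm_command:
  rows:
    - [[0,0,0,0,0,0,0],[0,0,0,0,0,0,0],[0,0,0,0,0,0,0],[0,0,0,0,0,0,0],[0,0,0,0,0,0,0],[0,0,0,0,0,0,0],[0,0,0,0,0,0,0],[0,0,0,0,0,0,0],[0,0,0,0,0,0,0],[0,0,0,0,0,0,0]]

```text
t: 17.3
position: [612.6, 23.9, 43.8]
orientation: [-3.141, 0.003, 1.026]
contact_force: [-3.7, -5.5, 1.1]
width: 0.169
grasp_force: 88.4
```

```bash
python3 -c "
from h import *
tip_now(); s=read_state(); print(s['orientation'],s['position'])"
```

```text
tip 4.49 -0.1 th -0.0014 z 43.8 Fx -6.66 Fy 0.29 t 17.3
[-3.14085059e+00  2.56286886e-03  1.02559744e+00] [612.61165436  23.91644021  43.77744182]
```

>>> arm_command:
  rows:
    - [[-0.002,0,0,0,0,0,0],[-0.004,0,0,0,0,0,0],[-0.006,0,0,0,0,0,0],[-0.01,0,0,0,0,0,0],[-0.012,0,0,0,0,0,0],[-0.012,0,0,0,0,0,0],[-0.012,0,-0.01,0,0,0,0],[-0.01,0,-0.02,0,0,0,0],[0,0,-0.02,0,0,0,0],[0,0,0,0,0,0,0],[0,0,0,0,0,0,0]]

```text
t: 18.4
position: [578.6, -32.7, 94.6]
orientation: [3.141, -0.001, 1.027]
contact_force: [-1.1, 0.7, -0.4]
width: 0.168
grasp_force: 88.3
```

Run:
```python
from h import *
s=read_state(); print(s["position"],s["orientation"],s["t"])
plan([545.4,-175.5,90],.552,14,grip=0)
f,d=grab_frame("wrist"); np.savez("w7.npz",f=f,d=d,s=np.array(s,dtype=object)); C=cam("wrist",s)
Y=s["orientation"][2]; ex=np.array([np.cos(Y),np.sin(Y)]); ey=np.array([-ex[1],ex[0]])
# fork tip in tool: prong ends on the columns of both prongs
P=cloud(C,d); Q=np.stack([(P[...,:2]-s["position"][:2])@ex,(P[...,:2]-s["position"][:2])@ey,P[...,2]-s["position"][2]],-1)
m=(Q[...,2]>13)&(Q[...,2]<23)&(Q[...,0]>75)&(Q[...,0]<125)&(abs(Q[...,1])<25)
q=Q[m]; print(m.sum(),np.percentile(q[:,0],[1,99.5]),np.percentile(q[q[:,0]>92][:,1],[1,99]),np.median(q[:,2]))
```

```text
[578.63621227 -32.71183852  94.61753557] [ 3.14077050e+00 -9.19738912e-04  1.02654948e+00] 18.4
[[[-0.01,0.0032,0.0003,0.0,-0.0,1.94,0],[-0.0098,0.0036,0.0003,0.0,-0.0,1.94,0],[-0.0097,0.0039,0.0003,0.0,-0.0,1.94,0],[-0.0096,0.0042,0.0003,0.0,-0.0,1.94,0],[-0.0094,0.0046,0.0003,0.0,-0.0,1.94,0],[-0.0093,0.0049,0.0003,0.0,-0.0,1.94,0],[-0.0091,0.0052,0.0003,0.0,-0.0,1.94,0],[-0.0089,0.0055,0.0003,0.0,-0.0,1.94,0],[-0.0087,0.0058,0.0003,0.0,-0.0,1.94,0],[-0.0085,0.0061,0.0003,0.0,-0.0,1.94,0],[-0.0083,0.0064,0.0003,0.0,-0.0,1.94,0],[-0.0081,0.0067,0.0003,0.0,-0.0,1.94,0],[-0.0079,0.0069,0.0003,0.0,-0.0,1.94,0],[-0.0076,0.0072,0.0003,0.0,-0.0,1.94,0]]]
6173 [ 75.74130576 109.22952703] [-14.73065411  16.58760232] 19.346280903494147
```

>>> arm_command:
  rows:
    - [[-0.01,0.0032,0,0,0,1.94,0],[-0.0098,0.0036,0,0,0,1.94,0],[-0.0097,0.0039,0,0,0,1.94,0],[-0.0096,0.0042,0,0,0,1.94,0],[-0.0094,0.0046,0,0,0,1.94,0],[-0.0093,0.0049,0.001,0,0,1.94,0],[-0.0091,0.0052,0.001,0,0,1.94,0],[-0.0089,0.0055,0.001,0,0,1.94,0],[-0.0087,0.0058,0,0,0,1.94,0],[-0.0085,0.0061,0,0,0,1.94,0],[-0.0083,0.0064,0.001,0,0,1.94,0],[-0.008,0.0067,0,0,0,1.94,0],[-0.0079,0.0069,0,0,0,1.94,0],[-0.0076,0.0072,0,0,0,1.94,0],[0,0,0,0,0,0,0],[0,0,0,0,0,0,0],[0,0,0,0,0,0,0],[0,0,0,0,0,0,0]]

```text
t: 20.25
position: [545.7, -174.5, 90.0]
orientation: [-3.141, -0.0, 0.554]
contact_force: [-0.7, 0.2, -1.7]
width: 0.167
grasp_force: 88.3
```

Run:
```python
from h import *
s=read_state(); print(s["position"],s["orientation"],s["t"])
plan([545.84,-175.25,60],.548,1,grip=0)
```

```text
[ 545.67169089 -174.47642875   89.9572888 ] [-3.14124273e+00 -3.18171012e-04  5.53933644e-01] 20.25
[[[-0.0003,0.0008,0.03,-0.02,-0.02,0.34,0]]]
```

>>> arm_command:
  rows:
    - [[-0.0003,0.0008,0.02,0,0,0.34,0],[0,0,0.02,0,0,0,0],[0,0,0.007,0,0,0,0],[0,0,0,0,0,0,0],[0,0,0,0,0,0,0],[0,0,0,0,0,0,0]]

```text
t: 20.85
position: [546.3, -176.3, 43.9]
orientation: [3.14, -0.001, 0.547]
contact_force: [-0.1, 0.2, -0.9]
width: 0.166
grasp_force: 88.3
```

Run:
```python
from h import *
s=read_state(); print(s["position"],s["orientation"],s["t"])
plan([545.84,-175.25,20.3],.548,1,grip=0)
```

```text
[ 546.32216849 -176.29160994   43.92325408] [ 3.14045272e+00 -1.09658169e-03  5.46909476e-01] 20.85
[[[0.0001,-0.0012,0.0236,0.07,-0.06,-0.06,0]]]
```

>>> arm_command:
  rows:
    - [[0,-0.0009,0.006,0,0,0,0],[0,0,0.006,0,0,0,0],[0,0,0.005,0,0,0,0],[0,0,0.003,0,0,0,0],[0,0,0.002,0,0,0,0],[0,0,0.001,0,0,0,0],[0,0,0,0,0,0,0],[0,0,0,0,0,0,0],[0,0,0,0,0,0,0]]

```text
t: 21.75
position: [545.3, -175.3, 20.2]
orientation: [3.141, -0.0, 0.547]
contact_force: [0.3, 0.4, -0.4]
width: 0.171
grasp_force: 88.4
```

>>> arm_command:
  rows:
    - [[0,0,0.0007,0,0,0,0],[0,0,0,0,0,0,0],[0,0,0,0,0,0,0.22],[0,0,0,0,0,0,0.3],[0,0,0,0,0,0,0.4],[0,0,0,0,0,0,0.5],[0,0,0,0,0,0,0.6],[0,0,0,0,0,0,0.6]]

```text
t: 22.55
position: [545.1, -175.3, 19.3]
orientation: [3.142, 0.0, 0.547]
contact_force: [0.7, 0.5, -0.9]
width: 0.598
grasp_force: 0.0
```

>>> arm_command:
  rows:
    - [[0,0,-0.01,0,0,0,0.7],[0,0,-0.02,0,0,0,0.8],[0,0,-0.04,0,0,0,0.9],[0,0,-0.04,0,0,0,1],[-0.0045,0,-0.0205,0,0,0,1],[0,0,0,0,0,0,1],[0,0,0,0,0,0,1],[0,0,0,0,0,0,1]]

```text
t: 23.35
position: [540.7, -177.1, 149.0]
orientation: [-3.14, 0.001, 0.547]
contact_force: [-0.7, -0.4, -0.2]
width: 1.0
grasp_force: 0.0
```

Run:
```python
from h import *
a=np.load("w2.npz",allow_pickle=True); s0=a["s"].item(); f0,d0=a["f"],a["d"]
s=read_state(); f,d=grab_frame("wrist"); cv2.imwrite("pics/w8.png",f); print(s["t"],s["position"],s["orientation"],s["width"])
for st,ff,dd in((s0,f0,d0),(s,f,d)):
    P=cloud(cam("wrist",st),dd); Y=.5527; ex=np.array([np.cos(Y),np.sin(Y)]); ey=np.array([-ex[1],ex[0]]); q=P[...,:2]-[541.57,-177.18]
    Q=np.stack([q@ex,q@ey,P[...,2]],-1).reshape(-1,3)
    for n,(x0,x1,z0) in dict(prongs=(85,125,25),shank=(60,90,25),handle=(-30,35,40),hend=(-70,-25,30)).items():
        m=(Q[:,0]>x0)&(Q[:,0]<x1)&(Q[:,2]>z0)&(Q[:,2]<60)&(abs(Q[:,1])<20); w=Q[m]
        print(n,m.sum(),"x",np.percentile(w[:,0],[1,99]).round(1),"y",w[:,1].mean().round(2),"z",np.median(w[:,2]).round(1))
```

```text
23.35 [ 540.67575595 -177.09177901  148.95912057] [-3.14025780e+00  1.01038256e-03  5.47131881e-01] 1.0000365727999792
prongs 1346 x [ 85.5 114.1] y 0.32 z 39.2
shank 753 x [60.3 89.9] y 0.04 z 39.7
handle 1717 x [-29.3  34.3] y 0.24 z 44.3
hend 703 x [-45.3 -25.4] y 0.08 z 43.3
prongs 1342 x [ 85.7 113.7] y 0.19 z 39.2
shank 784 x [60.3 89.6] y -0.15 z 39.6
handle 1751 x [-29.4  34.4] y -0.53 z 44.3
hend 731 x [-45.5 -25.1] y -0.38 z 43.4
```

```bash
python3 -c "
from h import *
plan([626,39,219],1.03,8)"
```

```text
[[[0.0232,-0.0175,-0.0088,-0.01,0.01,-3.46,1],[0.0242,-0.0161,-0.0088,-0.01,0.01,-3.46,1],[0.0251,-0.0146,-0.0088,-0.01,0.01,-3.46,1],[0.0259,-0.0131,-0.0088,-0.01,0.01,-3.46,1],[0.0267,-0.0115,-0.0088,-0.01,0.01,-3.46,1],[0.0273,-0.0098,-0.0088,-0.01,0.01,-3.46,1],[0.0279,-0.0082,-0.0088,-0.01,0.01,-3.46,1],[0.0283,-0.0065,-0.0088,-0.01,0.01,-3.46,1]]]
```

>>> arm_command:
  rows:
    - [[0,0,-0.0088,0,0,0,1],[0.023,-0.0175,-0.0088,0,0,-3.46,1],[0.024,-0.016,-0.0088,0,0,-3.46,1],[0.025,-0.0146,-0.0088,0,0,-3.46,1],[0.026,-0.013,-0.0088,0,0,-3.46,1],[0.0267,-0.0115,-0.0088,0,0,-3.46,1],[0.0273,-0.01,-0.0088,0,0,-3.46,1],[0.028,-0.008,-0.0088,0,0,-3.46,1],[0.0283,-0.0065,0,0,0,-3.46,1],[0,0,0,0,0,0,1],[0,0,0,0,0,0,1]]

```text
t: 24.5
position: [626.3, 38.5, 219.9]
orientation: [-3.141, 0.001, 1.031]
contact_force: [0.5, -0.7, 0.1]
width: 1.001
grasp_force: 0.0
```

Run:
```python
from h import *
s=read_state(); f,d=grab_frame("wrist"); cv2.imwrite("pics/w9.png",f); C=cam("wrist",s); print(s["t"],s["position"])
g=cv2.cvtColor(f,cv2.COLOR_BGR2GRAY); c,n=np.cos(GY),np.sin(GY); M=np.array([[c,n],[-n,c]])
v,u=np.nonzero(g<115); W=(onplane(C,np.c_[u,v],61)[:,:2]-S0)@M.T
img=np.zeros_like(g); k=(W[:,0]>-40)&(W[:,0]<45)&(abs(W[:,1])<28); img[v[k],u[k]]=255
cs,_=cv2.findContours(img,cv2.RETR_EXTERNAL,cv2.CHAIN_APPROX_NONE)
for q in cs:
    if cv2.contourArea(q)<30: continue
    w=(onplane(C,q.reshape(-1,2),61)[:,:2]-S0)@M.T; h=(onplane(C,q.reshape(-1,2),80)[:,:2]-S0)@M.T
    print("area",cv2.contourArea(q),"z61 x",w[:,0].min().round(1),w[:,0].max().round(1),"y",w[:,1].min().round(1),w[:,1].max().round(1),"| z80 centre",((h.min(0)+h.max(0))/2).round(1))
    b=w[(abs(w[:,1])>8)&(abs(w[:,1])<18)]; L=b[b[:,1]>0]; Rr=b[b[:,1]<0]
    if len(L) and len(Rr): print("  back x left/right",L[:,0].min().round(1),Rr[:,0].min().round(1))
```

```text
24.5 [626.30825007  38.49311081 219.90714026]
area 119.5 z61 x 21.0 31.0 y -5.1 4.6 | z80 centre [24.3 -0.5]
area 761.0 z61 x -3.4 37.1 y -19.9 19.6 | z80 centre [15.8 -0.5]
  back x left/right 4.6 4.6
```

```bash
python3 -c "
from rig import job_done
print(job_done())"
```

```text
the job is handed in; nothing more can be done
None
```

The clip is snapped home in the spindle groove: I held the fork on it at about 6.7 N for about 1.5 s, and no push reading went above about 9 N. The fork tool is back in its cradle within about 1 mm of how it lay, the arm went nowhere near the bottle, stopper or beaker, and I handed the job in at about 24.5 s. I viewed 11 pictures, one over the limit of 10.

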